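Lock the battery hatch of the microscope lamp pack with the slot key

TASK

The battery hatch of the white lamp power pack is shut but not locked. Take the slot key out of its wooden stand and, touching the slotted fastener only with the key's blade and without forcing it, press the fastener in and turn it a quarter turn clockwise until it springs back up, locked. Then put the key back upright in its stand, and leave everything else where it is.

Things in the scene. Friction and masses are not known exactly. Their poses are not given: they have to be found in the camera images.
- pack: lamp power pack, a fixed white plastic box 180 x 120 mm, 70 mm high to the top of the grey battery hatch that covers most of its top. Origin: centre of its underside; x along its length, z up. The hatch's fastener (point fastener) is a slotted round steel head, axis upright, in a low bezel ring (outer diameter 43 mm, top 72 mm over the bench), near the box's -x end
- fastener (a point): nominal centre of the fastener's top face, fixed on the pack, axes as its, 84 mm over the bench when not pressed. The head, 32 mm diameter, floats with its bezel in the hatch: its true axis is -6 to +6 mm off this point along y (0 in x), unmeasured, to be seen or felt; 15 N shifts it. Its slot runs right across, 4.5 mm wide, 7 mm deep, flat floor, along x when joint turn is 0
- press (a joint): how far the fastener's head is pressed in, m: 0 = up, 0.005 = fully in, hard stop. A spring holds it up: about 5 N just starts it moving down, 10 N at 5 mm
- turn (a joint): angle of the head, rad, growing clockwise seen from above: 0 = unlocked (start within 0.05), 1.57 = locked; hard stops at -0.07 and 1.63. An inner lug blocks it between about 0.08 and 1.49 unless the head is held pressed in by more than 3 mm (best 4 to 5). Past 1.49 it springs up when let go, and is locked. Turning takes about 0.1 N m (friction)
- key: slot key, 65 mm tall, about 60 g. Origin: middle of the blade's lower edge; z up. Steel blade 24 mm wide (x), 3 mm thick (y), 16 mm long; above it a grey flange 40 x 20 mm, z = 16 to 20 mm; above that a flat-sided grey handle 36 mm wide (x), 12 mm thick (y), z = 20 to 65 mm. It is the same after half a turn about z
- stand: fixed wooden block 70 x 50 x 30 mm, origin: centre of its underside, x along its length. In the centre of its top a slot 32 mm long (x), 9 mm wide (y), 22 mm deep takes the key's blade; the flange rests on the block, so the key stands upright, its origin 14 mm over the bench. The key starts here, its x along the stand's x within 0.05 rad
- rack: blue tube rack with capped tubes, 220 x 100 mm, 116 mm tall, loose; origin: centre of its underside; leave alone
- slidebox: flat white and grey slide box 102 x 87 x 32 mm, loose; origin: centre of its underside; leave alone
- oil: small amber bottle, 36 mm diameter, 75 mm tall, loose; origin: centre of its underside; leave alone
There are look-alikes about, which are no part of the job. There is more than one size of the key; the job needs the smallest.

How it is judged:
By the outcome, as a careful person would: the job done as asked, in the order asked, and still so for the second after the job is handed in, with the robot touching nothing.
It also fails if it takes over 72 s, if anything falls off the work surface, if the arm or the gripper's body presses on something with over 40 N, if the wrist force passes 120 N, or if a joint passes its speed limit or range.

ROBOT

A 6-joint arm with a two-finger parallel gripper is mounted at the origin on the work surface. World frame = base frame: x ahead of the robot, y to its left, z up, the work surface at z = 0. Lengths are in m, angles in degrees, forces in N, time in s.
With the tool pointing down it reaches from about 0.25 to 0.725 m from the base axis. Payload 9.7 kg.
Tool frame: the origin (TCP) lies midway between the tips of the shut fingers; the grasp point (between the pads) lies 19 mm behind it (manip.tcp_to_grasp is the distance from the TCP to the grasp point, in m); z points along the fingers, x is the direction in which the jaws open and shut, and the axes are right-handed (so a half turn about z gives the same grasp; the last joint's range is limited). The gripper opens to 85 mm and grips with 20 to 120 N. Pads are 22 mm wide; open, the fingers measure 114 mm over their backs; the gripper's body (76 mm by 85 mm) begins 54 mm behind the grasp point. The pads swing forward as they close: fully open they stand 13 mm farther back than shut.
Start: joints at [-67.494, 4.979, 10.078, 95.1, 0, 90], TCP at [0.211, -0.508, 0.231] pointing down, gripper open.
Joint ranges: [-179.16, 179.16], [-48.56, 103.87], [-65.8, 70.77], [-126.05, 130.52], [-82.76, 87.17], [-180, 180]. Speed limits (degrees/s): [127.2, 127.2, 147.25, 180, 180, 180].

INTERFACE

Orientations are given as a 3x3 rotation matrix whose columns are the frame's x, y, z axes.
In Python, from cell import manip, grab_frame, finish_job, recognise, masks_of, mark_of gives the robot as it stands.
- The arm moves only by the shell command python3 -m handwheel 'ROWS' [FORCE]. ROWS is JSON, a list that holds one entry, the list of rows, each a list of 7 numbers: the finger opening in mm, from 0 to 85.4, then the shift along the tool's x, y, z in mm, then the turn, a rotation vector about the tool's x, y, z in rad. In form: [[[claw, dx, dy, dz, ax, ay, az], ...]]. A call has 1 to 12 rows; each row is the pose to reach, as a shift and turn from the pose commanded when the call began, along the tool's axes at that moment; what a row does not reach only later rows make up. A row lasts 1/8 s, in which the tool goes at most 62.5 mm and 10.7 degrees, less where a joint would pass 70% of its speed; a pose out of reach is approached as far as the arm can. A call with a gripper value outside its range is refused whole. The fingers move at their own pace and stop on an object; FORCE is the grip in N (left out, the last holds). Time passes only in rows, so rows that repeat a pose let the fingers close. It gives the time, the measured TCP pose, the force and the opening at its end, in the units of the state.
- manip.state(): the state, without advancing time (a new reading comes with each control period).
- grab_frame(name): name is "scene" or "side" or "wrist"; returns a dict with "frame" (400x640x3 uint8, red, green, blue), "range_z" (400x640 float32, m along the optical axis (not along the pixel's ray), 0 where there is no reading), "camera_matrix" (3x3 intrinsics, pixels), "D" ([k1, k2, p1, p2, k3] as OpenCV has them; the pictures are not rectified), "R" (3x3) and "t" (3): a world point X has camera coordinates R X + t. Camera axes: x right, y down, z forward; pixel columns grow to the right and rows downward; lengths in m; the calibration is good to about 2 mm. A picture is of the moment at which its call begins.
- finish_job(): hands the job in, once; it reports no verdict.
Trained networks look in a picture, given as the dict that the camera call returned (one of the last four; its "shot" number tells which), for a name from the list of things; names that differ only in an ending like _2 or _b are one class to them, and where a whole thing is asked for, a point or a joint stands for the part that bears it (a point fixed in the world has none). Each returns a list of dicts, best first, with "p" (0 to 1); they miss things now and then, are a little off and sometimes report something else, mostly with a low value. They report only what shows in the picture. A call takes as long as a camera call. They do not tell look-alikes from the thing itself.
- recognise(picture, label): "pixel" ([column, row] in pixels, amid what is visible of it).
- masks_of(picture, label): "mask" (400x640 bool, what is visible of it) and "pixel" ([column, row] in pixels, amid what is visible of it).
- mark_of(picture, label): "pixel" ([column, row] in pixels: a listed point, or the origin of a listed thing).
The state is a dict: "clock": time; "joint_positions": joint angles; "joint_velocities": joint speeds; "tau": joint torques, N m; "tcp_pos": TCP position; "orientation": TCP orientation; "wrist_force": force on the tool from outside, world axes, zero at the start; "wrist_torque": the same for the moment, N m; "finger_gap": opening from 0.0 (shut) to 1.0 (fully open).
Only numpy, scipy, OpenCV 4.12 (cv2) and the standard library are available. Lean on these libraries where they do the work, as an engineer would, in place of code of your own. Each camera call takes 0.05 s, during which the arm holds its last target.

## Working session

There is one attempt and no reset: what is moved stays moved. The work goes in short steps, Python scripts to look and compute and a shell command to move; the robot and the scene stay as the last step left them, time stands still between calls to the robot, and variables do not carry over. Pictures are saved under pics/ and viewed, and the job is handed in when it is done.

```bash
ls; mkdir -p pics; cat > h.py <<'E'
import numpy as np, cv2
from cell import *
def save(n,d,s=1.0,crop=None):
    f=d["frame"][:,:,::-1]
    if crop: 
        a,b,c,e=crop; f=f[b:e,a:c]
    if s!=1: f=cv2.resize(f,None,fx=s,fy=s,interpolation=cv2.INTER_CUBIC)
    cv2.imwrite("pics/"+n,f)
def ray(d,px):
    u=cv2.undistortPoints(np.array([[px]],float),np.array(d["camera_matrix"]),np.array(d["D"]))[0,0]
    R=np.array(d["R"]);t=np.array(d["t"])
    return -R.T@t, R.T@np.array([u[0],u[1],1.])
def at_z(d,px,z):
    o,v=ray(d,px); return o+v*(z-o[2])/v[2]
def at_depth(d,px):
    o,v=ray(d,px); c,r=int(round(px[0])),int(round(px[1]))
    p=d["range_z"][max(r-1,0):r+2,max(c-1,0):c+2]; p=p[p>0]
    return o+v*np.median(p) if len(p) else None
def proj(d,X):
    rv=cv2.Rodrigues(np.array(d["R"]))[0]
    return cv2.projectPoints(np.array(X,float).reshape(-1,3),rv,np.array(d["t"]),np.array(d["camera_matrix"]),np.array(d["D"]))[0][:,0]
E
python3 - <<'E'
from h import *
for n in ["scene","side","wrist"]:
    d=grab_frame(n); save(n+"0.png",d)
    print(n,"cam",-np.array(d["R"]).T@d["t"])
    for l in ["pack","fastener","key","stand","rack","slidebox","oil"]:
        for m in recognise(d,l)[:4]:
            print(l,"rec",round(m["p"],2),np.round(m["pixel"]),np.round(at_depth(d,m["pixel"]),3) if at_depth(d,m["pixel"]) is not None else None)
s=manip.state();print({k:np.round(v,3) for k,v in s.items()}); print(manip.tcp_to_grasp)
E
```

```text
pics
scene cam [0.97713676 0.39971238 0.95759115]
pack rec 0.86 [265. 158.] [ 0.561 -0.174  0.069]
fastener rec 0.96 [263. 161.] [ 0.571 -0.171  0.069]
key rec 0.8 [400. 267.] [0.565 0.289 0.092]
key rec 0.56 [331. 261.] [0.663 0.166 0.086]
key rec 0.53 [365. 238.] [0.552 0.177 0.063]
stand rec 0.74 [363. 246.] [0.556 0.181 0.032]
rack rec 0.62 [447. 301.] [0.527 0.411 0.032]
slidebox rec 0.8 [237. 116.] [ 0.494 -0.384  0.03 ]
oil rec 0.76 [200. 144.] [ 0.647 -0.359  0.049]
side cam [ 0.51082376 -0.76992649  0.57580737]
fastener rec 0.64 [322. 268.] [ 0.548 -0.238  0.071]
fastener rec 0.22 [303. 242.] [ 0.511 -0.172  0.083]
key rec 0.59 [318. 172.] [0.552 0.163 0.067]
key rec 0.58 [314. 154.] [0.545 0.266 0.076]
key rec 0.5 [354. 178.] [0.655 0.128 0.068]
key rec 0.48 [306. 146.] [0.519 0.404 0.041]
stand rec 0.59 [314. 186.] [0.542 0.15  0.029]
rack rec 0.9 [306. 144.] [0.519 0.401 0.051]
slidebox rec 0.59 [296. 356.] [ 0.499 -0.405  0.032]
oil rec 0.56 [382. 339.] [ 0.644 -0.387  0.048]
wrist cam [ 0.28826427 -0.47580172  0.37337551]
{'clock': np.float64(1.2), 'joint_positions': array([-6.7493e+01,  4.9790e+00,  1.0078e+01,  9.5100e+01,  3.0000e-03,
        9.0000e+01]), 'joint_velocities': array([-0.018, -0.034,  0.11 ,  0.034,  0.079, -0.018]), 'tau': array([ 2.0000e-03, -5.2010e+01,  4.6486e+01,  2.0000e-03,  0.0000e+00,
       -0.0000e+00]), 'tcp_pos': array([ 0.211, -0.508,  0.231]), 'orientation': array([[ 0.383, -0.924,  0.   ],
       [-0.924, -0.383,  0.   ],
       [-0.   , -0.   , -1.   ]]), 'wrist_force': array([-0.118,  0.051, -0.279]), 'wrist_torque': array([0.032, 0.001, 0.047]), 'finger_gap': np.float64(1.0)}
0.0187
```

View pics/scene0.png

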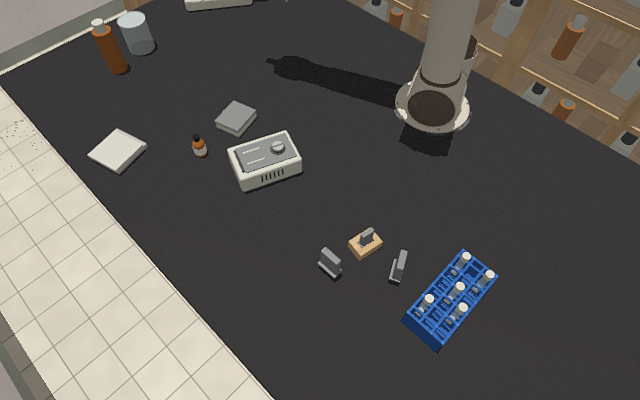

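View pics/side0.png

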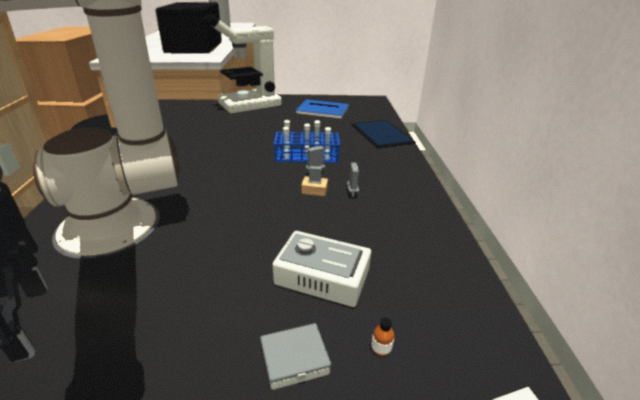

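View pics/wrist0.png

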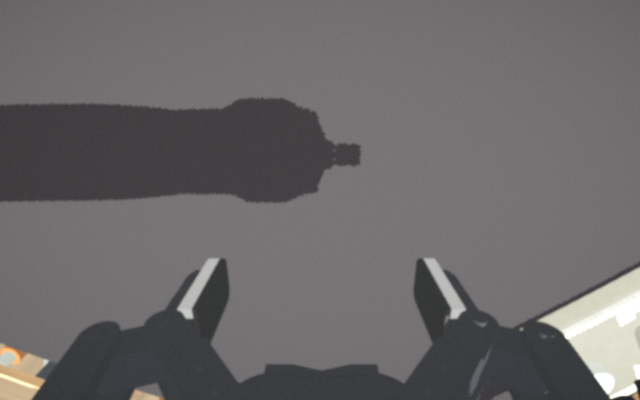

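```bash
python3 - <<'E'
from h import *
d=grab_frame("scene"); save("sc1.png",d,5,(215,120,315,200)); save("sc2.png",d,5,(310,215,430,295))
for l in ["fastener","pack","key","stand"]:
    print(l,[(round(m["p"],2),np.round(m["pixel"],1)) for m in mark_of(d,l)[:4]])
d=grab_frame("side"); save("sd1.png",d,5,(265,225,385,310));save("sd2.png",d,5,(280,110,380,210))
for l in ["fastener","pack","key","stand"]:
    print(l,[(round(m["p"],2),np.round(m["pixel"],1)) for m in mark_of(d,l)[:4]])
E
```

```text
fastener [(0.96, array([278.3, 146.2]))]
pack [(0.72, array([264.9, 167.1]))]
key [(0.69, array([330.7, 272.8])), (0.64, array([363.1, 245.1]))]
stand [(0.85, array([367.5, 244.5]))]
fastener [(0.71, array([305.6, 245.9]))]
pack [(0.91, array([317.9, 278.5]))]
key [(0.75, array([351.7, 190.4])), (0.67, array([313.8, 185.7])), (0.65, array([312.4, 172.9]))]
stand [(0.76, array([314.7, 191.7]))]
```

View pics/sc1.png

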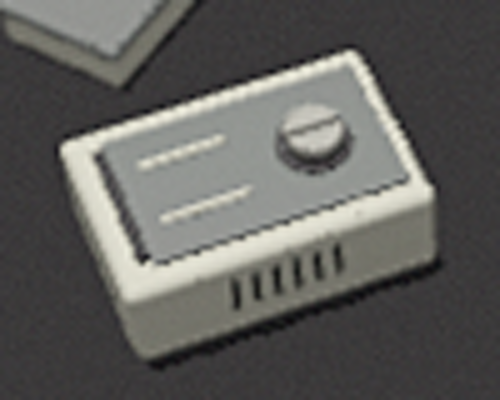

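View pics/sc2.png

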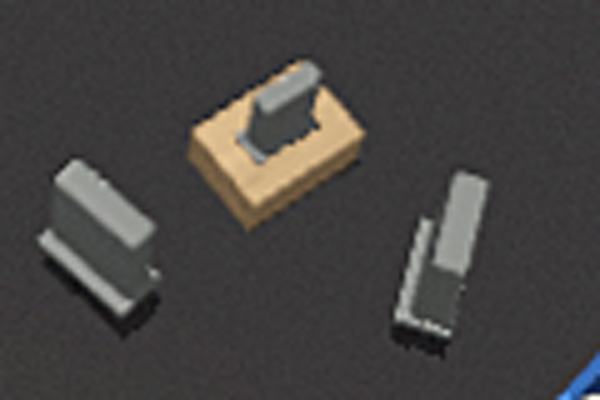

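View pics/sd2.png

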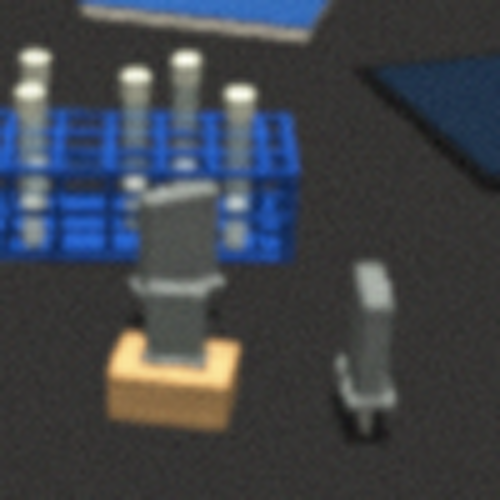

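```bash
python3 - <<'E'
from h import *
d=grab_frame("scene")
print("fast",at_z(d,[278.3,146.2],.084),at_depth(d,[278.3,146.2]),"pack",at_z(d,[264.9,167.1],0),"stand",at_z(d,[367.5,244.5],0),"key",at_z(d,[363.1,245.1],.014))
d=grab_frame("side")
print("fast",at_z(d,[305.6,245.9],.084),at_depth(d,[305.6,245.9]),"pack",at_z(d,[317.9,278.5],0),"stand",at_z(d,[314.7,191.7],0),"key",at_z(d,[313.8,185.7],.014))
E
```

```text
fast [ 0.51397524 -0.17041867  0.084     ] [ 0.51438994 -0.16990819  0.0847822 ] pack [ 0.55047067 -0.1954097   0.        ] stand [0.53148729 0.17816098 0.        ] key [0.54718858 0.17449697 0.014     ]
fast [ 0.51560335 -0.18467394  0.084     ] [ 0.51559817 -0.18530838  0.08453314] pack [ 0.5425521  -0.19453018  0.        ] stand [0.54496952 0.16556348 0.        ] key [0.54232822 0.17716686 0.014     ]
```

```bash
cat >> h.py <<'E'
from scipy.spatial.transform import Rotation as Ro
def Rdown(az):
    "tool down, tool x axis at azimuth az deg"
    a=np.radians(az); x=np.array([np.cos(a),np.sin(a),0]); z=np.array([0,0,-1.]); return np.c_[x,np.cross(z,x),z]
def go(p,R):
    s=manip.state(); R0=np.array(s["orientation"]); 
    sh=R0.T@(np.array(p)-s["tcp_pos"])*1000; rv=Ro.from_matrix(R0.T@R).as_rotvec()
    print("shift",np.round(sh,1),"rot",np.round(rv,4),"deg",np.degrees(np.linalg.norm(rv)).round(1))
E
python3 - <<'E'
from h import *
s=manip.state()
o=np.array(s["orientation"]);print(np.degrees(np.arctan2(o[1,0],o[0,0])))
d=grab_frame("wrist"); print(np.round(np.array(d["R"])@o,3), np.array(d["camera_matrix"]))
go([0.43,-0.148,0.25],Rdown(-67.5+48.5))
E
```

```text
-67.4921752631323
[[ 1.     0.     0.001]
 [ 0.     0.945 -0.326]
 [-0.001  0.326  0.945]] [[330.3420571    0.         321.08046679]
 [  0.         330.3420571  193.08827496]
 [  0.           0.           1.        ]]
shift [-248.7 -340.6  -18.7] rot [-0.     -0.     -0.8464] deg 48.5
```

```bash
python3 - <<'E'
from h import *
go([0.50,-0.21,0.25],Rdown(-19))
E
```

```text
shift [-164.6 -381.5  -18.7] rot [-0.     -0.     -0.8464] deg 48.5
```

```bash
python3 -m handwheel '[[[85,-165,-381,-19,0,0,-0.846],[85,-165,-381,-19,0,0,-0.846],[85,-165,-381,-19,0,0,-0.846],[85,-165,-381,-19,0,0,-0.846],[85,-165,-381,-19,0,0,-0.846],[85,-165,-381,-19,0,0,-0.846],[85,-165,-381,-19,0,0,-0.846],[85,-165,-381,-19,0,0,-0.846],[85,-165,-381,-19,0,0,-0.846]]]'
python3 - <<'E'
from h import *
d=grab_frame("wrist"); save("w1.png",d); np.save("w1z.npy",d["range_z"])
import pickle; pickle.dump({k:d[k] for k in d},open("w1.pkl","wb"))
for l in ["fastener","pack"]:
    for m in mark_of(d,l)[:2]: print(l,m["p"],m["pixel"],at_z(d,m["pixel"],.084))
print(manip.state()["tcp_pos"])
E
```

```text
clock: 2.98
tcp_pos: [0.4991, -0.2099, 0.2502]
orientation: [[0.946, -0.326, -0.0], [-0.326, -0.946, -0.0], [-0.0, 0.0, -1.0]]
wrist_force: [-0.6, -0.8, 0.5]
finger_gap: 1.0
fastener 0.59 [325.9, 132.8] [ 0.51527381 -0.17597981  0.084     ]
pack 0.93 [357.1, 126.4] [ 0.54448037 -0.17974503  0.084     ]
[ 0.49874416 -0.21068393  0.2504271 ]
```

View pics/w1.png

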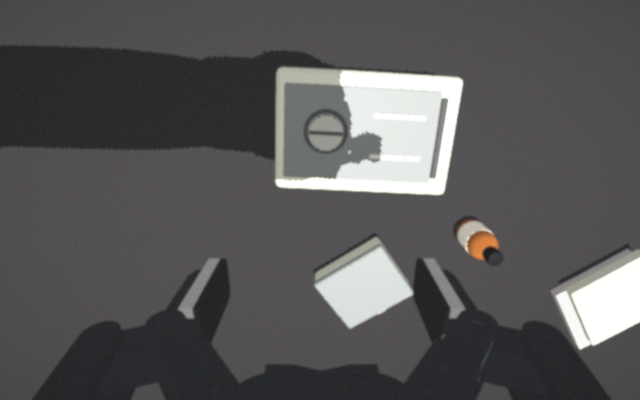

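```bash
python3 - <<'E'
from h import *
import pickle
d=pickle.load(open("w1.pkl","rb")); save("w1f.png",d,8,(285,95,365,165))
z=d["range_z"]
# world heights
K=np.array(d["camera_matrix"]);R=np.array(d["R"]);t=np.array(d["t"])
vv,uu=np.mgrid[60:200,270:470]
u=cv2.undistortPoints(np.stack([uu.ravel(),vv.ravel()],1)[:,None].astype(float),K,np.array(d["D"]))[:,0]
zz=z[60:200,270:470].ravel()
P=(np.c_[u*zz[:,None],zz]-t)@R
m=(P[:,2]>.078)&(P[:,2]<.095); print("head",m.sum(),np.median(P[m],0),P[m].min(0),P[m].max(0), P[m].mean(0))
hd=P[m][:,:2]; (c,r)=cv2.minEnclosingCircle(hd.astype(np.float32));print(c,r)
m2=(P[:,2]>.055)&(P[:,2]<.078); rect=cv2.minAreaRect(P[m2][:,:2].astype(np.float32));print("pack rect",rect)
np.save("pz.npy",P)
E
```

```text
head 822 [ 0.51523298 -0.17630693  0.08349207] [ 0.49893281 -0.19303697  0.07801034] [ 0.53113073 -0.15987799  0.08568345] [ 0.515163   -0.17634988  0.08333822]
(0.5151228308677673, -0.17663893103599548) 0.016995180398225784
pack rect ((0.551379919052124, -0.1939055323600769), (0.12069496512413025, 0.18009532988071442), 68.4083480834961)
```

View pics/w1f.png

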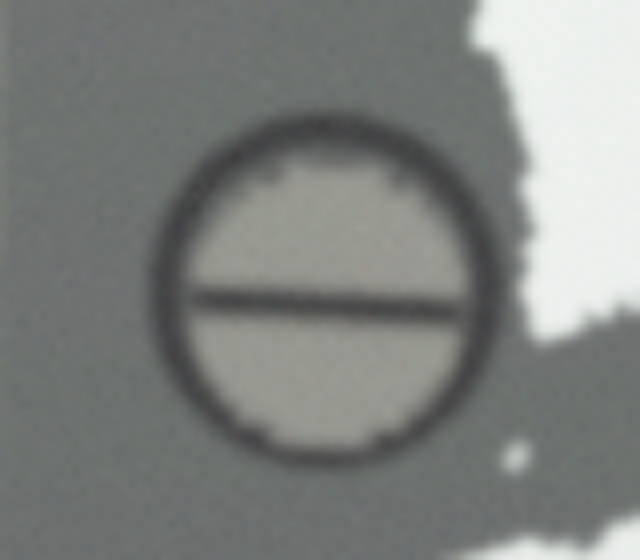

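```bash
python3 - <<'E'
from h import *
import pickle
d=pickle.load(open("w1.pkl","rb"))
a,b=at_z(d,[308.75,132.1],.084),at_z(d,[342.75,134],.084);print((a+b)/2,np.degrees(np.arctan2(*(b-a)[1::-1])),np.linalg.norm(a-b))
print(manip.state()["joint_positions"])
go([0.56,0.13,0.25],Rdown(18))
E
```

```text
[ 0.51508408 -0.17615291  0.084     ] -22.175371356622087 0.031693493938447774
[-2.28968948e+01  4.25125358e+00  1.14450482e+01  9.71830691e+01
 -7.03838174e-03  8.62083953e+01]
shift [ -53.6 -342.     0.4] rot [ 2.000e-04 -1.000e-04 -6.476e-01] deg 37.1
```

```bash
python3 -m handwheel '[[[85,-53.6,-342,0.4,0,0,-0.6476],[85,-53.6,-342,0.4,0,0,-0.6476],[85,-53.6,-342,0.4,0,0,-0.6476],[85,-53.6,-342,0.4,0,0,-0.6476],[85,-53.6,-342,0.4,0,0,-0.6476],[85,-53.6,-342,0.4,0,0,-0.6476],[85,-53.6,-342,0.4,0,0,-0.6476]]]'
python3 - <<'E'
from h import *
import pickle
d=grab_frame("wrist"); save("w2.png",d); pickle.dump(dict(d),open("w2.pkl","wb"))
for l in ["key","stand"]:
    for m in mark_of(d,l)[:3]: print(l,m["p"],m["pixel"],at_z(d,m["pixel"],.014))
E
```

```text
clock: 4.0
tcp_pos: [0.5602, 0.1321, 0.2495]
orientation: [[0.95, 0.312, -0.001], [0.312, -0.95, 0.0], [-0.001, -0.0, -1.0]]
wrist_force: [0.1, -1.4, 0.2]
finger_gap: 1.0
key 0.97 [353.4, 24.2] [0.54833714 0.27578849 0.014     ]
key 0.76 [401.1, 159.6] [0.65057018 0.15741481 0.014     ]
key 0.73 [252.5, 351.2] [ 0.5553155  -0.17693128  0.014     ]
stand 0.67 [318.8, 114.1] [0.54277161 0.17680003 0.014     ]
```

View pics/w2.png

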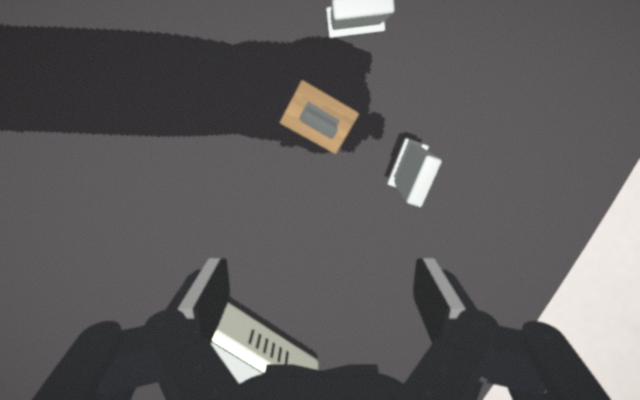

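```bash
cat >> h.py <<'E'
def cloud(d,a,b,c,e):
    K=np.array(d["camera_matrix"]);R=np.array(d["R"]);t=np.array(d["t"])
    vv,uu=np.mgrid[b:e,a:c]
    u=cv2.undistortPoints(np.stack([uu.ravel(),vv.ravel()],1)[:,None].astype(float),K,np.array(d["D"]))[:,0]
    zz=d["range_z"][b:e,a:c].ravel()
    P=(np.c_[u*zz[:,None],zz]-t)@R
    return P[zz>0], np.stack([uu.ravel(),vv.ravel()],1)[zz>0]
def rect(P):
    (c,s,a)=cv2.minAreaRect(P[:,:2].astype(np.float32))
    if s[0]<s[1]: a-=90; s=s[::-1]
    return np.round(c,4),np.round(s,4),round(a,1)
E
python3 - <<'E'
from h import *
import pickle
d=pickle.load(open("w2.pkl","rb")); save("w2k.png",d,8,(275,70,365,160))
P,px=cloud(d,275,70,365,160)
for lo,hi in [(.022,.04),(.06,.1),(.073,.085)]:
    m=(P[:,2]>lo)&(P[:,2]<hi); print(lo,m.sum(),rect(P[m]),np.median(P[m],0),P[m].mean(0))
E
```

```text
0.022 2465 (array([0.544 , 0.1744]), array([0.0704, 0.0505]), -11.2) [0.5416576  0.17977012 0.02953438] [0.54266682 0.1762399  0.02978285]
0.06 544 (array([0.5445, 0.1737]), array([0.036 , 0.0123]), -11.6) [0.5441803  0.17460325 0.07818384] [0.54428336 0.17453715 0.07721469]
0.073 497 (array([0.5445, 0.1736]), array([0.0359, 0.0123]), -11.6) [0.54416407 0.17406055 0.07828648] [0.54421521 0.17405763 0.07821365]
```

View pics/w2k.png

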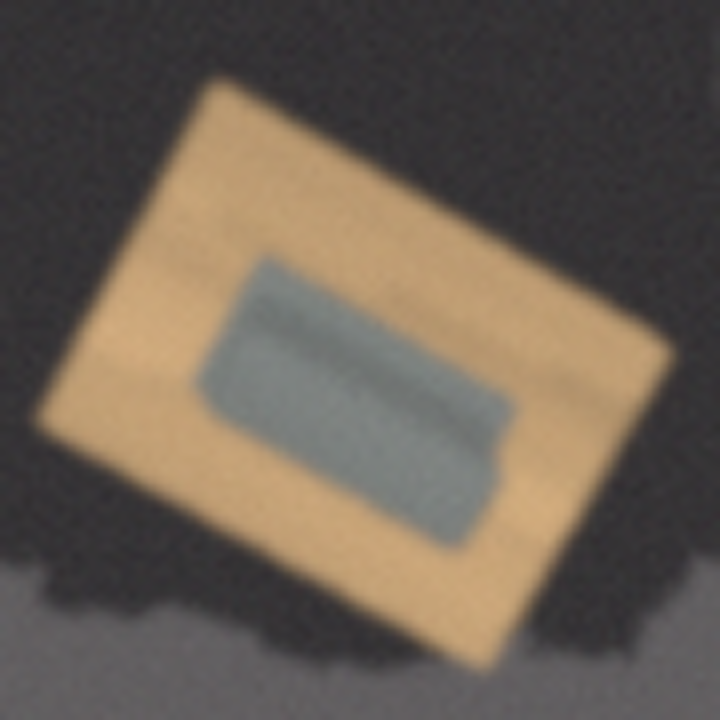

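```bash
python3 - <<'E'
from h import *
go([0.5445,0.1737,0.12],Rdown(78.4))
E
```

```text
shift [ -1.2 -46.7 130. ] rot [ 2.000e-04  1.000e-04 -1.054e+00] deg 60.4
```

```bash
python3 -m handwheel '[[[40,-1.2,-46.7,60,0,0,-1.054],[40,-1.2,-46.7,130,0,0,-1.054],[40,-1.2,-46.7,130,0,0,-1.054],[40,-1.2,-46.7,130,0,0,-1.054],[40,-1.2,-46.7,130,0,0,-1.054],[40,-1.2,-46.7,130,0,0,-1.054],[40,-1.2,-46.7,130,0,0,-1.054]]]'
python3 - <<'E'
from h import *
import pickle
d=grab_frame("wrist"); save("w3.png",d); pickle.dump(dict(d),open("w3.pkl","wb"))
P,px=cloud(d,150,0,500,400)
for lo,hi in [(.022,.04),(.07,.085)]:
    m=(P[:,2]>lo)&(P[:,2]<hi)&(np.hypot(P[:,0]-.5445,P[:,1]-.1737)<.045); print(lo,m.sum(),rect(P[m]) if m.sum()>5 else 0)
go([0.5445,0.1737,0.043],Rdown(78.4))
E
```

```text
clock: 5.03
tcp_pos: [0.5447, 0.1735, 0.1202]
orientation: [[0.203, 0.979, 0.0], [0.979, -0.203, 0.0], [0.0, 0.0, -1.0]]
wrist_force: [0.2, 0.5, -0.9]
finger_gap: 0.468
0.022 4899 (array([0.544 , 0.1744]), array([0.0712, 0.0503]), -11.0)
0.07 1073 (array([0.5436, 0.1737]), array([0.0355, 0.0116]), -11.5)
shift [-0.1 -0.2 77.2] rot [ 0.0004 -0.0001 -0.0031] deg 0.2
```

View pics/w3.png

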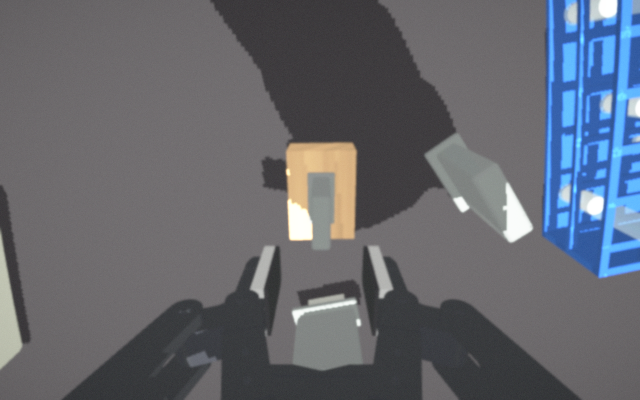

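```bash
python3 -m handwheel '[[[40,0,-0.2,50,0,0,0],[40,0,-0.2,77,0,0,0],[40,0,-0.2,77,0,0,0],[12,0,-0.2,77,0,0,0],[8,0,-0.2,77,0,0,0],[5,0,-0.2,77,0,0,0],[5,0,-0.2,77,0,0,0],[5,0,-0.2,77,0,0,0]]]' 80
```

```text
clock: 6.08
tcp_pos: [0.5454, 0.1752, 0.0449]
orientation: [[0.2, 0.98, 0.003], [0.98, -0.2, 0.001], [0.001, 0.003, -1.0]]
wrist_force: [0.1, -0.9, 7.0]
finger_gap: 0.124
```

```bash
python3 -m handwheel '[[[5,0,0,0,0,0,0],[5,0,0,-25,0,0,0],[5,0,0,-75,0,0,0],[5,0,0,-105,0,0,0],[5,0,0,-105,0,0,0]]]'
python3 - <<'E'
from h import *
d=grab_frame("wrist"); save("w4.png",d)
d=grab_frame("side"); save("s4.png",d,5,(270,100,400,200))
s=manip.state();print(s["tcp_pos"],s["wrist_force"],s["finger_gap"])
E
```

```text
clock: 6.7
tcp_pos: [0.5457, 0.1755, 0.1512]
orientation: [[0.2, 0.98, 0.005], [0.98, -0.2, 0.002], [0.003, 0.005, -1.0]]
wrist_force: [0.5, -0.4, -1.2]
finger_gap: 0.126
[0.54433635 0.17505398 0.1476395 ] [-0.6897453   0.22843048 -0.73941481] 0.1317658084824843
```

View pics/w4.png

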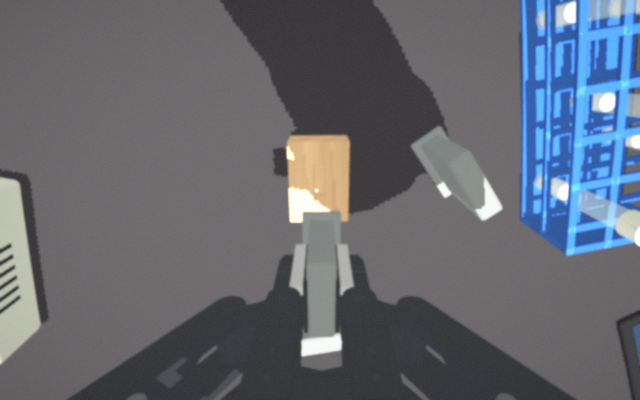

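View pics/s4.png

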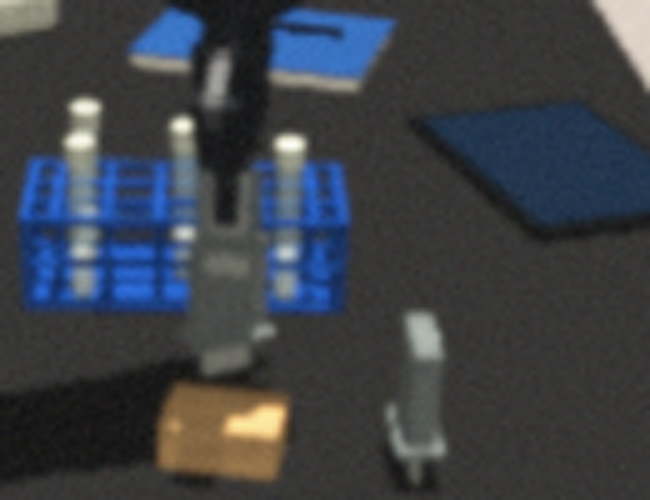

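```bash
python3 - <<'E'
from h import *
s0=manip.state();d=grab_frame("wrist");import pickle; pickle.dump(dict(d),open("w4.pkl","wb"))
R0=np.array(s0["orientation"]);p0=s0["tcp_pos"]
P,px=cloud(d,296,195,346,365)
T=(P-p0)@R0*1000
for r in range(200,364,6):
    m=(px[:,1]==r)&(abs(px[:,0]-320)<5)
    if m.sum(): print(r,np.round(T[m].mean(0),1))
print(manip.state()["clock"],p0)
E
```

```text
200 [ -0.7  15.7 129.4]
206 [ -0.6  17.  118.1]
212 [ -0.4 -20.8  13.2]
218 [ -0.4 -18.2  11.4]
224 [ -0.4 -18.8   2.8]
230 [ -0.4 -18.8  -3.8]
236 [ -0.4 -18.8  -9.9]
242 [ -0.4 -18.8 -15.6]
248 [ -0.5 -18.8 -20.9]
254 [ -0.4 -19.1 -26.4]
260 [ -0.3 -19.  -30.9]
266 [ -0.3 -17.8 -33.2]
272 [ -0.3 -15.7 -34. ]
278 [ -0.3 -12.6 -33.4]
284 [ -0.4  -9.8 -33.4]
290 [ -0.4  -7.1 -33.3]
296 [ -0.4  -4.5 -33.6]
302 [ -0.4  -1.6 -33.5]
308 [ -0.4   1.5 -33.4]
314 [ -0.4   4.1 -33.7]
320 [ -0.4   7.  -33.8]
326 [ -0.4  10.2 -33.6]
332 [ -0.4  13.3 -33.7]
338 [ -0.6 105.2  61.5]
344 [ -1.  107.   57.1]
350 [ -0.6 112.5  56.6]
356 [ -0.7 118.5  56.5]
362 [ -0.9 221.2 148. ]
6.85 [0.54433635 0.17505398 0.1476395 ]
```

```bash
python3 - <<'E'
from h import *
go([0.5158,-0.1765,0.1405],Rdown(68))
print(manip.state()["joint_positions"])
E
```

```text
shift [-350.    42.7    6.5] rot [-0.0011  0.0007  0.1827] deg 10.5
[1.78254014e+01 7.09461374e+00 3.03322828e+00 8.60122938e+01
 2.03070917e-03 2.93568565e+01]
```

```bash
python3 -m handwheel '[[[5,-40,5,0,0,0,0.03],[5,-100,12,0,0,0,0.06],[5,-160,20,0,0,0,0.1],[5,-220,27,0,0,0,0.14],[5,-280,35,0,0,0,0.183],[5,-325,40,0,0,0,0.183],[5,-350,42.7,3,0,0,0.183],[5,-350,42.7,6,0,0,0.183],[5,-350,42.7,6,0,0,0.183]]]'
python3 - <<'E'
from h import *
s0=manip.state();d=grab_frame("wrist");import pickle; pickle.dump(dict(d),open("w5.pkl","wb")); save("w5.png",d)
save("w5f.png",d,5,(260,150,380,270))
print(s0["tcp_pos"],s0["orientation"],s0["wrist_force"])
d=grab_frame("scene");save("sc5.png",d,8,(240,100,320,170))
print(manip.state()["tcp_pos"])
E
```

```text
clock: 7.98
tcp_pos: [0.5158, -0.1758, 0.1407]
orientation: [[0.375, 0.927, -0.002], [0.927, -0.375, 0.001], [0.0, -0.002, -1.0]]
wrist_force: [0.3, -0.0, 0.6]
finger_gap: 0.131
[ 0.51575621 -0.17578783  0.14072081] [[ 3.74862166e-01  9.27078839e-01 -1.78389878e-03]
 [ 9.27080540e-01 -3.74861117e-01  9.02575979e-04]
 [ 1.68044802e-04 -1.99215943e-03 -9.99998002e-01]] [ 0.30797436 -0.01301353  0.59490804]
[ 0.51619376 -0.17545278  0.14151697]
```

View pics/w5f.png

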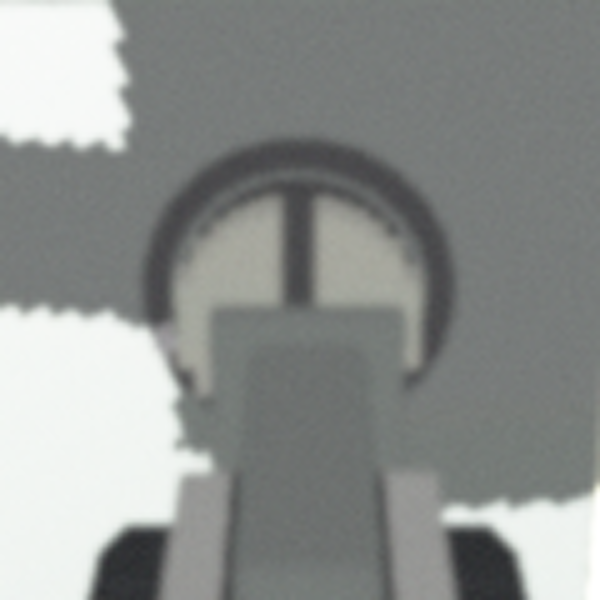

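View pics/w5.png

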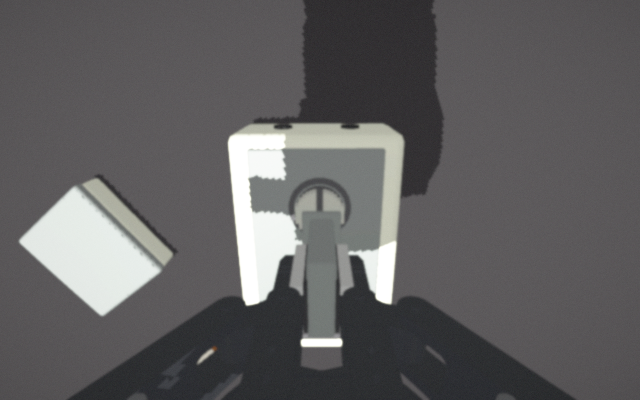

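View pics/sc5.png

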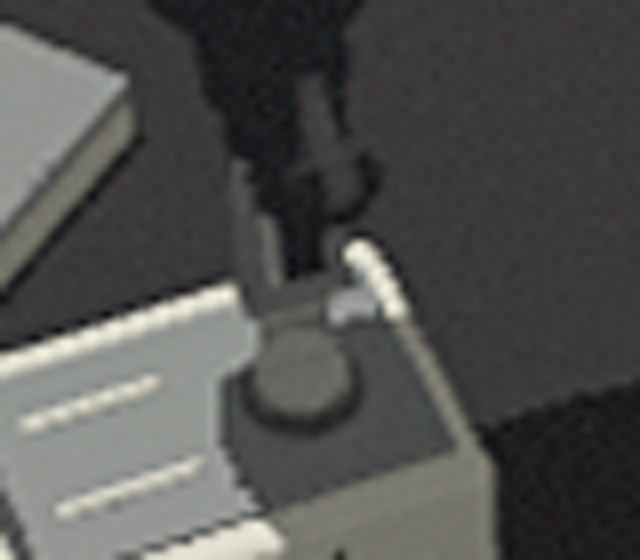

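```bash
cat > al.py <<'E'
from h import *
def analyse(d,s0,rs,rf,cols=(300,345),verbose=True):
    g=cv2.cvtColor(d["frame"],cv2.COLOR_RGB2GRAY).astype(float)
    R0=np.array(s0["orientation"]);p0=np.array(s0["tcp_pos"])
    pts=[]
    for r in range(*rs):
        seg=g[r,310:330]; w=np.clip(np.percentile(seg,80)-15-seg,0,None)
        if w.sum()>0:
            c=310+(w*np.arange(20)).sum()/w.sum(); X=at_z(d,[c,r],.084); pts.append(((X-p0)@R0*1000)[:2])
    pts=np.array(pts); f=np.polyfit(pts[:,1],pts[:,0],1); print("slot x(y):",f, "mean",pts.mean(0),"ang mrad",f[0]*1000)
    for r in rf:
        row=cv2.GaussianBlur(g,(1,3),0)[r]; print(r,row[295:348].astype(int))
    return pts
E
python3 - <<'E'
from al import *
import pickle
d=pickle.load(open("w5.pkl","rb"))
s0={"tcp_pos":np.array([ 0.51576, -0.17579,  0.14072]),"orientation":Rdown(68)}
analyse(d,s0,(190,210),[214,216,219])
P,px=cloud(d,290,200,350,345)
T=(P-s0["tcp_pos"])@np.array([[.37486,.92708,-.0018],[.92708,-.37486,.0009],[.0002,-.002,-1]])*1000
for r in (214,216,218,225,235,250,270,300,320):
    m=(px[:,1]==r)&(T[:,2]<22)&(T[:,2]>-45); q=T[m]; c=px[m,0]
    print(r,c.min(),c.max(),np.round(q[:,0].min(),1),np.round(q[:,0].max(),1),np.round(np.median(q,0),1))
m=(T[:,2]<-32)&(T[:,2]>-35.5);print("top",m.sum(),rect(T[m]))
m=(T[:,2]<17)&(T[:,2]>8)&(abs(T[:,0])<14);print("flange",m.sum(),rect(T[m]),T[m].min(0),T[m].max(0))
E
```

```text
slot x(y): [-0.00842928 -1.11708879] mean [ -1.01889274 -11.64940049] ang mrad -8.42927909868814
214 [142 159 164 166 165 161 148 131 121 119 119 119 120 120 120 120 118 118
 119 120 120 120 119 119 120 120 119 118 119 119 121 120 120 120 117 120
 120 120 120 120 119 121 119 119 122 131 146 154 143 115  87  75  76]
216 [150 159 165 166 165 161 148 131 122 121 122 120 121 122 121 120 121 122
 121 122 120 120 120 120 121 122 120 120 121 120 121 121 120 121 120 120
 120 121 121 122 120 121 120 122 121 131 144 153 141 113  87  74  75]
219 [155 162 165 165 165 160 148 131 123 121 121 121 122 122 119 118 116 115
 115 114 114 115 113 114 113 114 116 113 113 115 113 114 114 115 113 114
 116 118 120 122 122 121 121 120 123 131 147 153 142 113  88  76  84]
214 302 341 -9.5 10.1 [  0.3 -20.4  11.6]
216 302 341 -9.5 10.2 [  0.3 -19.4  11.4]
218 302 341 -9.6 10.2 [  0.3 -18.3  11.4]
225 302 340 -9.6 9.8 [  0.  -18.4   2.7]
235 303 340 -9.2 9.9 [  0.3 -18.5  -8.2]
250 295 348 -11.8 12.2 [  0.2 -18.1 -21.2]
270 290 349 -13.3 11.4 [ -0.6 -15.  -31.5]
300 301 341 -7.5 7.4 [  0.   -2.8 -33.7]
320 302 340 -7.0 7.0 [  0.    7.1 -33.6]
top 2246 (array([ 1.7197, -2.2414]), array([36.8137, 22.1338]), 76.1)
flange 655 (array([  0.2944, -12.2034]), array([20.1102, 18.1975]), -0.5) [ -9.75500077 -21.27587783   8.05374833] [10.33333096 -3.04267549 14.28808711]
```

```bash
python3 -m handwheel '[[[5,-1.3,0,16,0,0,0.008],[5,-1.3,0,16,0,0,0.008],[5,-1.3,0,16,0,0,0.008],[5,-1.3,0,16,0,0,0.008]]]'
cat > m6.py <<'E'
from al import *
import pickle,sys
s0=manip.state();d=grab_frame("wrist");s1=manip.state();n=sys.argv[1]
pickle.dump((dict(d),s0),open(n+".pkl","wb")); save(n+".png",d,5,(260,140,380,260))
print(s0["tcp_pos"],s1["tcp_pos"],s0["wrist_force"],s0["clock"])
R0=np.array(s0["orientation"])
P,px=cloud(d,290,190,350,345)
T=(P-s0["tcp_pos"])@R0*1000
m=(T[:,2]<17)&(T[:,2]>8)&(abs(T[:,0])<14);print("flange",m.sum(),rect(T[m]),T[m].min(0),T[m].max(0))
analyse(d,s0,(int(sys.argv[2]),int(sys.argv[3])),[])
E
python3 m6.py w6 188 208
```

```text
clock: 8.57
tcp_pos: [0.5158, -0.1776, 0.1261]
orientation: [[0.382, 0.924, 0.0], [0.924, -0.382, -0.0], [0.0, 0.0, -1.0]]
wrist_force: [0.4, -0.3, -0.9]
finger_gap: 0.129
[ 0.51584792 -0.17762296  0.12613982] [ 0.51588793 -0.17767662  0.1262152 ] [ 0.35913412 -0.30333025 -0.85073758] 8.575
flange 650 (array([  0.2681, -12.1943]), array([20.0815, 18.3291]), 0.4) [ -9.77899498 -21.34029863   8.00546147] [10.32250699 -2.97130399 14.05961087]
slot x(y): [0.27582976 4.62298469] mean [ -0.05416329 -16.95664753] ang mrad 275.829757432402
```

View pics/w6.png

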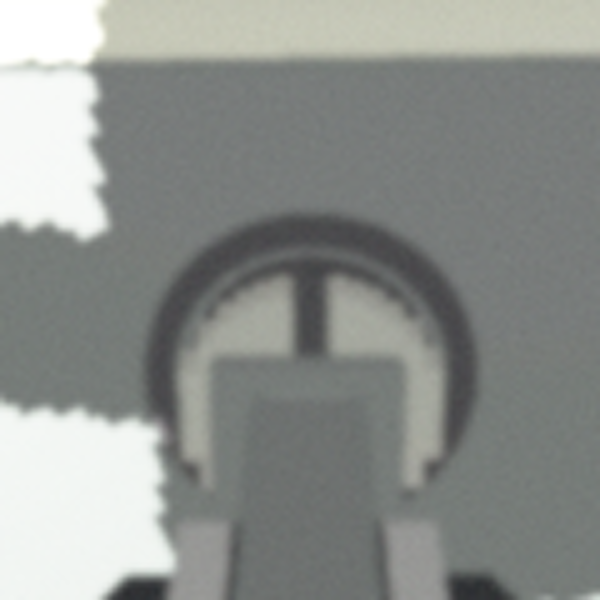

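```bash
python3 - <<'E'
from al import *
import pickle
d,s=pickle.load(open("w6.pkl","rb")); p=analyse(d,s,(197,209),[]); 
c=at_z(d,[322.3,200],.084)
# ring circle
print((c-s["tcp_pos"])@np.array(s["orientation"])*1000)
E
```

```text
slot x(y): [0.03504895 0.96607287] mean [  0.44244758 -14.93982972] ang mrad 35.0489462956485
[  0.85605184 -16.53692552  42.13353127]
```

```bash
python3 - <<'E'
from al import *
import pickle
d,s=pickle.load(open("w6.pkl","rb"))
g=cv2.cvtColor(d["frame"],cv2.COLOR_RGB2GRAY).astype(int)
for r in range(194,213,2): print(r,g[r,300:346])
R0=np.array(s["orientation"])
for r in range(196,210):
    seg=g[r,312:333].astype(float); th=125
    l=[i for i in range(20) if seg[i]>=th>seg[i+1]]; rr=[i for i in range(20) if seg[i]<th<=seg[i+1]]
    if l and rr:
        a=312+l[0]+(seg[l[0]]-th)/(seg[l[0]]-seg[l[0]+1]); b=312+rr[-1]+(th-seg[rr[-1]])/(seg[rr[-1]+1]-seg[rr[-1]])
        X=[(at_z(d,[q,r],.084)-s["tcp_pos"])@R0*1000 for q in (a,b)]
        print(r,round(a,2),round(b,2),np.round(X[0][:2],2),np.round(X[1][:2],2),"mid",round((X[0][0]+X[1][0])/2,2))
E
```

```text
194 [ 70  74  74  77  86  94 102 102  98  95  88  84  82  83  87  90  95  90
  82  76  76  71  70  70  71  81  88  95  92  86  80  80  81  85  92  96
 100 102  96  88  82  77  73  73  74  77]
196 [ 75  78  87  98 104 108 100  91  85  87  98 110 117 121 132 140 138 132
 112  88  74  76  75  77  88 112 131 142 143 131 125 121 111 100  91  89
  91  95  99 104  99  90  80  78  77  73]
198 [ 87  98 104 103  94  87  95 112 124 129 136 145 147 150 153 153 151 141
 116  91  80  71  72  80  91 114 140 152 153 152 153 146 148 140 135 130
 117  97  86  88  97 106  96  91  83  74]
200 [108 106 103 106 113 121 127 138 146 151 156 157 160 161 161 164 161 151
 125  93  77  75  75  75  88 119 144 160 164 163 162 161 160 154 154 148
 140 131 124 116 106  99 102 105 100  86]
202 [110  99 103 126 142 149 154 157 160 161 163 167 165 166 168 164 164 154
 130  98  77  75  76  75  88 116 146 161 165 166 167 167 167 164 163 161
 157 154 151 143 129 106  99 105 110 104]
204 [125 128 138 148 153 158 162 165 165 165 164 168 167 167 167 167 166 155
 130  97  78  73  74  78  91 120 147 161 167 167 164 167 165 16
[... 938 characters left out ...]
198 317.64 325.42 [ -1.91 -17.8 ] [  2.71 -17.8 ] mid 0.4
199 317.79 325.27 [ -1.82 -17.17] [  2.62 -17.17] mid 0.4
200 318.0 325.24 [ -1.7  -16.54] [  2.6  -16.54] mid 0.45
201 318.06 325.33 [ -1.67 -15.9 ] [  2.66 -15.9 ] mid 0.5
202 318.16 325.3 [ -1.61 -15.27] [  2.65 -15.27] mid 0.52
203 318.21 325.29 [ -1.58 -14.63] [  2.64 -14.63] mid 0.53
204 318.15 325.19 [ -1.62 -13.99] [  2.58 -13.99] mid 0.48
205 318.16 325.29 [ -1.62 -13.35] [  2.64 -13.35] mid 0.51
206 318.21 325.21 [ -1.59 -12.71] [  2.6  -12.71] mid 0.51
207 318.17 325.23 [ -1.61 -12.07] [  2.62 -12.06] mid 0.5
208 318.18 325.28 [ -1.61 -11.42] [  2.65 -11.42] mid 0.52
209 318.1 325.32 [ -1.66 -10.78] [  2.68 -10.77] mid 0.51
```

```bash
python3 -m handwheel '[[[5,0.3,0,0,0,0,0],[5,0.3,0,6,0,0,0],[5,0.3,0,10,0,0,0],[5,0.3,0,12.5,0,0,0],[5,0.3,0,14,0,0,0],[5,0.3,0,14,0,0,0]]]'
python3 - <<'E'
from h import *
s=manip.state();print(s["tcp_pos"],s["wrist_force"],s["wrist_torque"])
E
```

```text
clock: 9.38
tcp_pos: [0.5158, -0.1774, 0.1118]
orientation: [[0.382, 0.924, -0.0], [0.924, -0.382, 0.0], [0.0, -0.0, -1.0]]
wrist_force: [-0.7, 0.7, -1.3]
finger_gap: 0.13
[ 0.51580544 -0.17736555  0.11181765] [-0.66608867  0.67464632 -1.34306776] [ 0.03949287 -0.05031599  0.00766076]
```

```bash
python3 -m handwheel '[[[5,0,0,2.5,0,0,0],[5,0,0,4.5,0,0,0],[5,0,0,5.5,0,0,0],[5,0,0,6.5,0,0,0],[5,0,0,6.5,0,0,0]]]'
python3 - <<'E'
from h import *
s=manip.state();print(s["tcp_pos"],s["wrist_force"],s["wrist_torque"])
E
```

```text
clock: 10.0
tcp_pos: [0.5159, -0.1774, 0.1059]
orientation: [[0.382, 0.924, 0.001], [0.924, -0.382, -0.0], [0.0, 0.001, -1.0]]
wrist_force: [-1.4, 1.3, 6.4]
finger_gap: 0.128
[ 0.51594867 -0.17744877  0.10588812] [-1.43872422  1.26936439  6.37689413] [ 0.09751294  0.34720153 -0.00404893]
```

```bash
python3 -m handwheel '[[[5,0,0,1.2,0,0,0],[5,0,0,2.0,0,0,0],[5,0,0,2.0,0,0,0],[5,0,0,2.0,0,0,0]]]'
python3 - <<'E'
from h import *
s=manip.state();print(s["tcp_pos"],s["wrist_force"],s["wrist_torque"])
E
```

```text
clock: 10.5
tcp_pos: [0.516, -0.1775, 0.1042]
orientation: [[0.382, 0.924, 0.001], [0.924, -0.382, -0.0], [0.0, 0.001, -1.0]]
wrist_force: [-2.2, 1.2, 6.9]
finger_gap: 0.129
[ 0.51599054 -0.17746122  0.1041723 ] [-2.15605906  1.22011789  6.86366243] [ 0.1388838   0.47276977 -0.00160621]
```

```bash
python3 - <<'E'
from al import *
import pickle
d,s=pickle.load(open("w6.pkl","rb")); R0=np.array(s["orientation"]);p0=s["tcp_pos"]
g=cv2.cvtColor(d["frame"],cv2.COLOR_RGB2GRAY).astype(int)
print(g[176:214,313]); print(g[176:214,330])
tw=lambda X:(X-p0)@R0*1000
for r in (182,183,184): print(r,tw(at_z(d,[322,r],.072))[1]+21.5)
# project model: head circle & bezel circles for candidate centre y
for cy in (-1,-2.,-3):
  out=[]
  for rad,z in ((16,.084),(16,.072),(21.5,.072)):
    c=p0+R0@np.array([.5e-3,cy*1e-3,0]); 
    pt=c+R0@np.array([0,-rad*1e-3,0]); pt[2]=z; out.append(proj(d,pt)[0].round(1).tolist())
  print(cy,out)
P,px=cloud(d,280,175,360,215); T=tw(P)
m=(P[:,2]>.081)&(P[:,2]<.087); print("head pts",m.sum(),T[m].min(0),T[m].max(0))
m=(P[:,2]>.0712)&(P[:,2]<.0735); print("bez pts",m.sum(),T[m].min(0),T[m].max(0))
d=pickle.load(open("w1.pkl","rb"));P,px=cloud(d,285,95,365,165)
m=(P[:,2]>.082)&(P[:,2]<.087);print("w1 head",rect(P[m]),P[m].min(0),P[m].max(0))
(c,r)=cv2.minEnclosingCircle(P[m][:,:2].astype(np.float32));print(c,r, tw(np.array([*c,.084])))
E
```

```text
[124 123 121 124 122 125 118 104  90  75  75  74  71  80  89  99  97  83
  83  99 121 142 150 153 161 164 166 166 167 166 167 167 168 162 151 132
 121 120]
[124 123 122 122 122 121 117 103  86  75  73  71  75  82  91 100  95  84
  80  98 125 141 153 155 162 164 167 166 164 167 171 166 165 163 151 136
 121 119]
182 -2.5238852851332396
183 -1.8728757808903858
184 -1.2205306499754052
-1 [[321.7, 199.2], [321.6, 192.7], [321.6, 184.3]]
-2.0 [[321.7, 197.7], [321.6, 191.1], [321.6, 182.8]]
-3 [[321.7, 196.1], [321.6, 189.6], [321.6, 181.2]]
head pts 430 [-15.18568375 -17.55247606  40.49516091] [16.56131599 -6.99439533 45.13295965]
bez pts 461 [-21.3603149  -28.36642127  52.7461966 ] [22.01139676 -2.19459929 54.93277007]
w1 head (array([ 0.5149, -0.1764]), array([0.0318, 0.031 ]), 69.7) [ 0.49893281 -0.19303697  0.08201378] [ 0.53108651 -0.15987799  0.08568345]
(0.5150231719017029, -0.17658422887325287) 0.016970079392194748 [ 0.64257759 -1.17521918 42.13941018]
```

```bash
python3 -m handwheel '[[[5,-0.24,-0.05,0,0,0,0.15],[5,-0.46,-0.13,0,0,0,0.30],[5,-0.68,-0.25,0,0,0,0.45],[5,-0.68,-0.25,0,0,0,0.45]]]'
python3 - <<'E'
from h import *
s=manip.state();print(s["tcp_pos"],s["wrist_force"],s["wrist_torque"])
E
```

```text
clock: 11.0
tcp_pos: [0.5158, -0.1779, 0.1043]
orientation: [[0.747, 0.664, 0.002], [0.664, -0.747, -0.0], [0.001, 0.001, -1.0]]
wrist_force: [-0.5, 0.6, 6.6]
finger_gap: 0.128
[ 0.51582448 -0.17787786  0.10427769] [-0.53913635  0.56235898  6.57063236] [0.31677637 0.15145368 0.04287538]
```

```bash
python3 -m handwheel '[[[5,-0.24,-0.05,0,0,0,0.15],[5,-0.46,-0.13,0,0,0,0.30],[5,-0.68,-0.25,0,0,0,0.45],[5,-0.87,-0.39,0,0,0,0.60],[5,-1.04,-0.57,0,0,0,0.75],[5,-1.18,-0.76,0,0,0,0.9],[5,-1.27,-0.95,0,0,0,1.03],[5,-1.31,-1.05,0,0,0,1.1],[5,-1.31,-1.05,0,0,0,1.1]]]'
python3 - <<'E'
from h import *
s=manip.state();print(s["tcp_pos"],s["wrist_force"],s["wrist_torque"],s["joint_positions"])
o=s["orientation"];print(np.degrees(np.arctan2(o[1][0],o[0][0])))
E
```

```text
clock: 12.12
tcp_pos: [0.5143, -0.1781, 0.1044]
orientation: [[0.932, -0.364, 0.002], [-0.364, -0.932, -0.001], [0.002, -0.0, -1.0]]
wrist_force: [-1.0, 0.4, 7.4]
finger_gap: 0.13
[ 0.51429742 -0.17814285  0.1043631 ] [-0.9810343   0.43984275  7.36080106] [0.09955596 0.03678592 0.08708825] [-1.91091155e+01  3.46020279e+00 -5.55852031e+00  8.08643643e+01
  7.64476597e-03  9.22193661e+01]
-21.32848612211708
```

```bash
python3 -m handwheel '[[[5,-0.05,0,0,0,0,0.025],[5,-0.1,0,0,0,0,0.05],[5,-0.1,0,0,0,0,0.05]]]'
python3 - <<'E'
from h import *
s=manip.state();print(s["tcp_pos"],s["wrist_force"],s["wrist_torque"])
o=s["orientation"];print(np.degrees(np.arctan2(o[1][0],o[0][0])))
E
```

```text
clock: 12.5
tcp_pos: [0.5142, -0.1781, 0.1044]
orientation: [[0.912, -0.409, 0.002], [-0.409, -0.912, -0.001], [0.002, -0.0, -1.0]]
wrist_force: [-0.7, 1.0, 7.4]
finger_gap: 0.128
[ 0.51423568 -0.17811034  0.10437689] [-0.74581125  0.96043143  7.43529262] [0.09198615 0.01400142 0.06460383]
-24.152962442739216
```

```bash
python3 -m handwheel '[[[5,0.05,0,0,0,0,-0.03],[5,0.05,0,-2,0,0,-0.03],[5,0.05,0,-4,0,0,-0.03],[5,0.05,0,-6,0,0,-0.03],[5,0.05,0,-6,0,0,-0.03]]]'
python3 - <<'E'
from h import *
s=manip.state();print(s["tcp_pos"],s["wrist_force"],s["wrist_torque"])
E
```

```text
clock: 13.12
tcp_pos: [0.5139, -0.1781, 0.1093]
orientation: [[0.924, -0.381, 0.0], [-0.381, -0.924, -0.0], [0.0, -0.0, -1.0]]
wrist_force: [3.5, -0.6, -1.3]
finger_gap: 0.129
[ 0.51389028 -0.17805583  0.10925302] [ 3.50280201 -0.58314385 -1.29884491] [-0.18181862 -0.81058999 -0.00942745]
```

```bash
python3 -m handwheel '[[[5,0.4,0,0,0,0,0],[5,0.4,0,-4,0,0,0],[5,0.4,0,-10,0,0,0],[5,0.4,0,-25,0,0,0],[5,0.4,0,-60,0,0,0],[5,0.4,40,-90,0,0,0],[5,0.4,40,-90,0,0,0],[5,0.4,40,-90,0,0,0]]]'
python3 - <<'E'
from h import *
s=manip.state();print(s["tcp_pos"],s["wrist_force"],s["finger_gap"])
d=grab_frame("wrist");save("w7.png",d); save("w7f.png",d,5,(260,60,380,180))
P,px=cloud(d,220,0,450,250)
m=(P[:,2]>.081)&(P[:,2]<.087)&(np.hypot(P[:,0]-.515,P[:,1]+.1765)<.03);print(m.sum(),np.median(P[m],0), px[m].mean(0) if m.sum() else 0)
d=grab_frame("scene");save("sc7.png",d,8,(240,100,320,170))
E
```

```text
clock: 14.12
tcp_pos: [0.4986, -0.215, 0.1996]
orientation: [[0.924, -0.382, -0.0], [-0.382, -0.924, 0.0], [-0.0, -0.0, -1.0]]
wrist_force: [0.3, 1.6, -1.3]
finger_gap: 0.132
[ 0.49862981 -0.21503156  0.19955204] [ 0.27287861  1.63863179 -1.31671157] 0.13218138045390307
1100 [ 0.51503881 -0.17642227  0.08355833] [321.93545455 136.72272727]
```

View pics/w7.png

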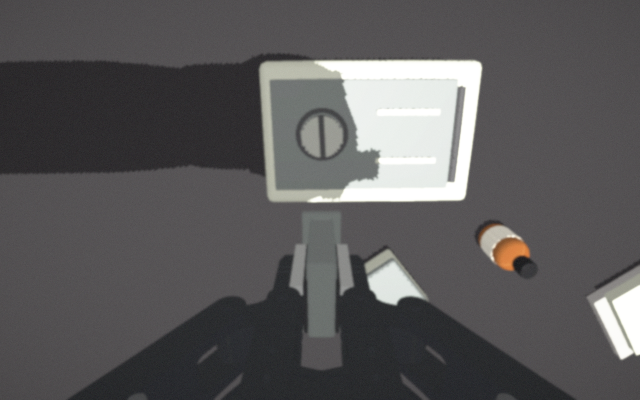

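View pics/sc7.png

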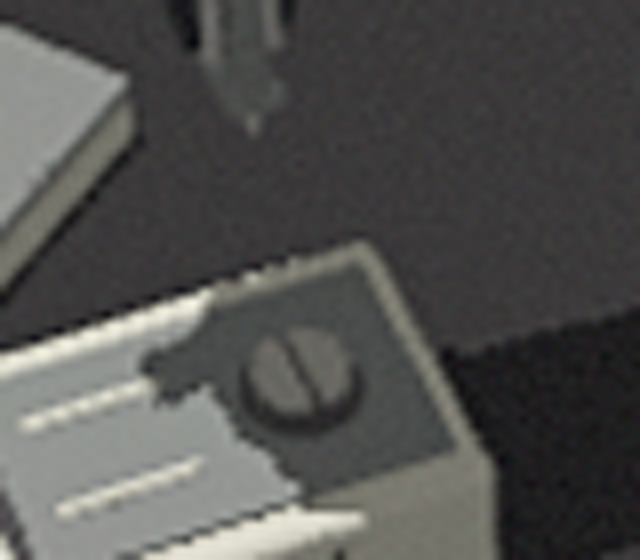

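```bash
python3 - <<'E'
from h import *
d=grab_frame("wrist")
g=cv2.cvtColor(d["frame"],cv2.COLOR_RGB2GRAY).astype(float)
W=[]
for r in range(122,153):
    seg=g[r,312:333]; w=np.clip(130-seg,0,None); c=312+(w*np.arange(21)).sum()/w.sum(); W.append(at_z(d,[c,r],.084))
W=np.array(W); v=np.polyfit(W[:,1],W[:,0],1); az=np.degrees(np.arctan2(1,v[0]))-180
print("slot az",az,"turn",np.radians(-21.6-az))
P,px=cloud(d,220,20,520,215); m=(P[:,2]>.055)&(P[:,2]<.078);print(rect(P[m]))
s=manip.state();go([0.5445,0.1745,0.16],Rdown(78.4));print(s["joint_positions"])
E
```

```text
slot az -109.09321404664983 turn 1.527044658266191
(array([ 0.5503, -0.1933]), array([0.1789, 0.1209]), -22.0)
shift [-105.6 -377.1   38.8] rot [-1.5000e-03  1.0000e-03 -1.7591e+00] deg 100.8
[-2.32738451e+01  3.49526365e+00  4.87287521e+00  9.14661419e+01
  8.57613426e-03  8.91130209e+01]
```

View pics/w7f.png

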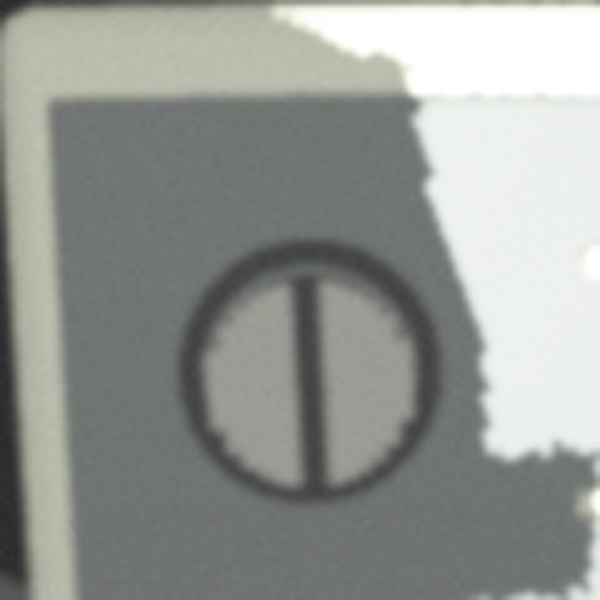

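```bash
python3 -m handwheel '[[[5,-15,-55,0,0,0,-0.18],[5,-30,-110,0,0,0,-0.36],[5,-45,-165,0,0,0,-0.54],[5,-60,-220,0,0,0,-0.72],[5,-75,-275,0,0,0,-0.9],[5,-90,-330,10,0,0,-1.08],[5,-105.6,-377,20,0,0,-1.26],[5,-105.6,-377,39,0,0,-1.44],[5,-105.6,-377,39,0,0,-1.62],[5,-105.6,-377,39,0,0,-1.76],[5,-105.6,-377,39,0,0,-1.76],[5,-105.6,-377,39,0,0,-1.76]]]'
python3 - <<'E'
from h import *
s=manip.state();print(s["finger_gap"])
d=grab_frame("wrist");save("w8.png",d)
R0=np.array(s["orientation"]);p0=s["tcp_pos"]
P,px=cloud(d,220,60,420,360);T=(P-p0)@R0*1000
m=(P[:,2]>.024)&(P[:,2]<.036)&(np.hypot(P[:,0]-.544,P[:,1]-.1744)<.045);print("stand",rect(P[m]),T[m].min(0),T[m].max(0))
m=(T[:,2]<17)&(T[:,2]>8)&(abs(T[:,0])<14);print("flange",rect(T[m]),T[m].min(0),T[m].max(0))
for r in range(206,340,10):
    m=(px[:,1]==r)&(abs(px[:,0]-320)<5)
    if m.sum(): print(r,np.round(T[m].mean(0),1))
go([.5446,.1743,.065],Rdown(78.6))
E
```

```text
clock: 15.78
tcp_pos: [0.5447, 0.1739, 0.1601]
orientation: [[0.203, 0.979, -0.001], [0.979, -0.203, -0.0], [-0.0, -0.001, -1.0]]
wrist_force: [0.2, 0.4, -0.8]
finger_gap: 0.131
0.1314779467552643
stand (array([0.5439, 0.1745]), array([0.0707, 0.0501]), -11.0) [-24.85236155 -36.4173653  128.2023342 ] [ 25.6983811   34.77856005 136.08776854]
flange (array([  0.3203, -12.1957]), array([20.0709, 18.2599]), -0.5) [ -9.71639089 -21.30958835   8.08987865] [10.32808083 -2.98410783 14.24394119]
206 [ -0.6  21.8 130.4]
216 [ -0.4 -19.3  11.4]
226 [ -0.4 -18.8   0.6]
236 [ -0.4 -18.8 -10.1]
246 [ -0.3 -18.9 -19.4]
256 [ -0.3 -19.  -27.9]
266 [ -0.3 -17.9 -33.4]
276 [ -0.3 -13.5 -33.5]
286 [ -0.3  -8.9 -33.3]
296 [ -0.3  -4.2 -33.3]
306 [ -0.4   0.3 -33.6]
316 [ -0.4   5.2 -33.6]
326 [ -0.4  10.5 -33.3]
336 [ -0.4  15.7 -33.3]
shift [ 0.5 -0.3 95.2] rot [-0.0003  0.0002 -0.0055] deg 0.3
```

View pics/w8.png

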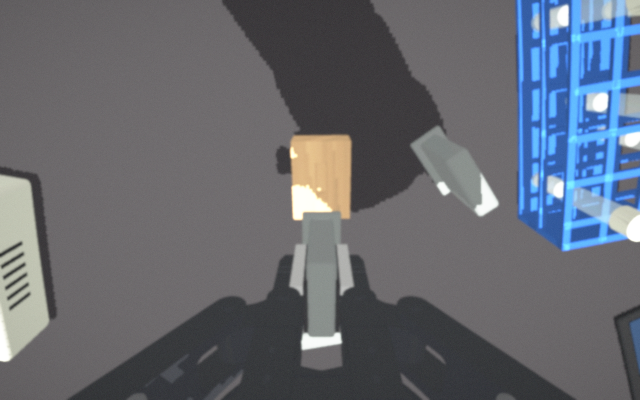

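```bash
python3 -m handwheel '[[[5,0.3,0,50,0,0,-0.006],[5,0.3,0,80,0,0,-0.006],[5,0.3,0,92,0,0,-0.006],[5,0.3,0,102,0,0,-0.006],[5,0.3,0,110,0,0,-0.006],[5,0.3,0,113.5,0,0,-0.006],[5,0.3,0,113.5,0,0,-0.006]]]'
python3 - <<'E'
from h import *
s=manip.state();print(s["tcp_pos"],s["wrist_force"],s["wrist_torque"],s["finger_gap"])
E
```

```text
clock: 16.7
tcp_pos: [0.5452, 0.174, 0.0472]
orientation: [[0.195, 0.981, 0.0], [0.981, -0.195, 0.0], [0.0, 0.0, -1.0]]
wrist_force: [-0.7, 0.4, 0.8]
finger_gap: 0.124
[0.54516546 0.17400919 0.04719301] [-0.654101    0.35734718  0.75901844] [-0.02514334 -0.01650302 -0.00446224] 0.1243265442115453
```

```bash
python3 -m handwheel '[[[5,0,0,1,0,0,0],[5,0,0,2,0,0,0],[5,0,0,2,0,0,0],[5,0,0,2,0,0,0]]]'
```

```text
clock: 17.2
tcp_pos: [0.545, 0.174, 0.0449]
orientation: [[0.195, 0.981, 0.0], [0.981, -0.195, 0.0], [0.0, 0.0, -1.0]]
wrist_force: [0.4, -0.5, -0.7]
finger_gap: 0.129
```

```bash
python3 -m handwheel '[[[5,0,0,1,0,0,0],[5,0,0,1,0,0,0],[5,0,0,1,0,0,0]]]'
```

```text
clock: 17.58
tcp_pos: [0.545, 0.174, 0.0449]
orientation: [[0.195, 0.981, 0.001], [0.981, -0.195, 0.0], [0.0, 0.001, -1.0]]
wrist_force: [-2.8, -1.1, 7.7]
finger_gap: 0.133
```

```bash
python3 -m handwheel '[[[5,0,0,-0.6,0,0,0],[16,0,0,-0.6,0,0,0],[25,0,0,-0.6,0,0,0],[40,0,0,-0.6,0,0,0],[40,0,0,-0.6,0,0,0],[40,0,0,-20,0,0,0],[40,0,0,-70,0,0,0],[40,0,0,-110,0,0,0],[40,0,0,-110,0,0,0]]]' 40
python3 - <<'E'
from h import *
d=grab_frame("wrist");save("w9.png",d)
P,px=cloud(d,150,0,500,400)
for lo,hi in [(.022,.032),(.07,.085)]:
    m=(P[:,2]>lo)&(P[:,2]<hi)&(np.hypot(P[:,0]-.5445,P[:,1]-.1737)<.045); print(lo,rect(P[m]),np.median(P[m],0))
d=grab_frame("side"); save("s9.png",d,5,(270,100,400,200))
s=manip.state();print(s["wrist_force"],s["finger_gap"],s["tcp_pos"])
E
```

```text
clock: 18.7
tcp_pos: [0.5466, 0.1745, 0.1591]
orientation: [[0.195, 0.981, 0.007], [0.981, -0.195, 0.002], [0.003, 0.006, -1.0]]
wrist_force: [1.5, -0.2, -0.6]
finger_gap: 0.467
0.022 (array([0.5439, 0.1745]), array([0.0708, 0.0502]), -11.1) [0.53580951 0.17828942 0.02958388]
0.07 (array([0.544 , 0.1747]), array([0.0357, 0.0118]), -11.1) [0.54247704 0.17506935 0.07836488]
[-0.93590571 -0.93613022 -0.00845706] 0.46640269148316355 [0.54527466 0.17402034 0.15486214]
```

View pics/w9.png

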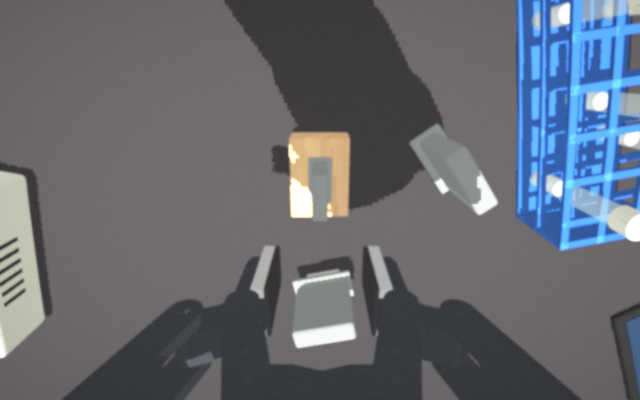

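View pics/s9.png

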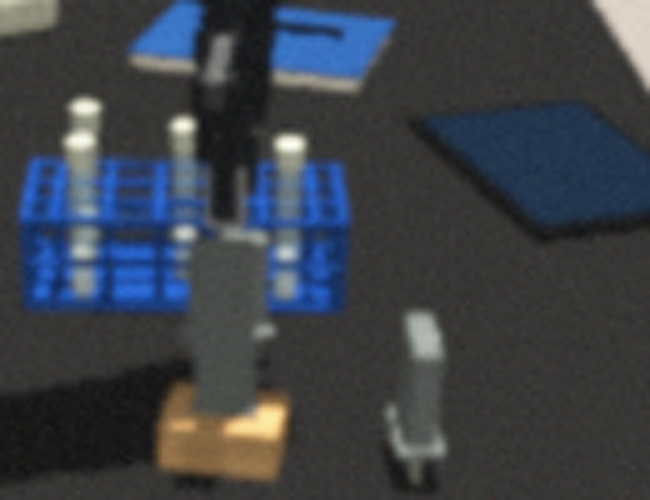

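```bash
python3 - <<'E'
from h import *
d=grab_frame("scene");save("sc9.png",d)
P,px=cloud(d,260,130,300,165)
m=(np.hypot(P[:,0]-.515,P[:,1]+.1765)<.012);print(np.median(P[m],0))
print(finish_job())
E
```

```text
[ 0.51538427 -0.17664298  0.08390322]
the job is handed in; nothing more can be done
None
```

View pics/sc9.png

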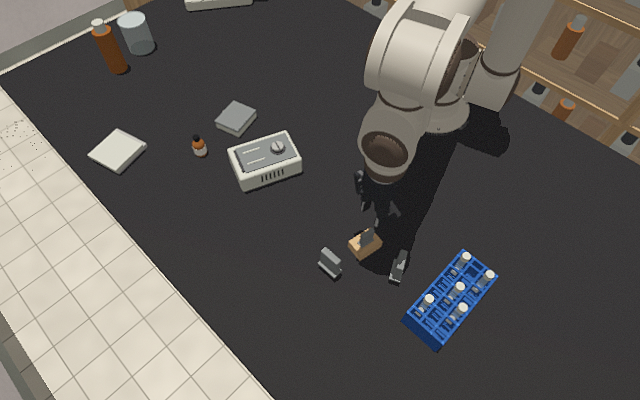

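The hatch is locked and the key is back upright in its stand; I handed the job in at about 19 s on the robot's clock. I took the smallest key from the stand, pressed the fastener in about 4.3 mm and turned it a quarter turn clockwise. The wrist readings I took while pressing and turning were at most about 7.5 N.

- **Fastener:** the slot now stands at about 1.52 to 1.53 rad. That is past the 1.49 rad lock point but about 0.04 rad short of the nominal 1.57, and the camera measurement is good to about 0.02 rad. The head is fully up again, at 83.6 to 83.9 mm over the bench (83.5 mm before the job), which it can only be when locked.
- **Key:** it is centred in the stand to within 0.3 mm, and its top is at the same height as before.
- **Everything else:** the rack, slide box, oil bottle and the two larger keys look unmoved in the last picture, and the gripper was clear of everything.

No check failed.

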